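# Set the sliding reading lamp and the book for reading

### The arm

A 6-joint arm with a two-finger parallel gripper is mounted at the origin on the work surface. World frame = base frame: x ahead of the robot, y to its left, z up, the work surface at z = 0. Lengths are in mm, angles in rad, forces in N, time in s.
With the tool pointing down it reaches from about 400 to 925 mm from the base axis. Payload 12.5 kg.
Tool frame: the origin (TCP) lies between the finger pads; the fingertips stand 19 mm ahead of it and the grasp point (between the pads) is the TCP; z points along the fingers, y is the direction in which the jaws open and shut (so a half turn about z gives the same grasp; the last joint's range is limited). The gripper opens to 95 mm and grips with 3 to 60 N. Pads are 20 mm wide; open, the fingers measure 119 mm over their backs; the gripper's body (75 mm by 180 mm) begins 59 mm behind the grasp point.
Start: joints at [1.191, 0.491, 1.559, -0, 1.092, -0.106], TCP at [168.977, 601.74, 233.661] pointing down, gripper open.
Joint ranges: [-3.1, 3.1], [-0.84, 2.19], [0.05, 2.79], [-1.13, 4.28], [0.06, 2.93], [-2.69, 2.69]. Speed limits (rad/s): [2.22, 2.22, 2.79, 3.14, 3.14, 3.14].

### API

Orientations are given as a unit quaternion [x, y, z, w].
In Python, from plant import r, viewer gives the robot as it stands.
- The arm moves only by the tool jog_arm, never from a script. Its argument "rows" is a list of rows, each a list of 7 numbers: the shift along the tool's x, y, z in cm, then the turn, a rotation vector about the tool's x, y, z in degrees, then the gripper command: -1 is shut, 1 is fully open, values between are in proportion. A call has 1 to 20 rows; each row shifts and turns the commanded pose from where the row before left it, along the tool's axes as they then stand; what a row does not reach is not made up. A row lasts 1/12 s, in which the tool goes at most 41.7 mm and 7.16 degrees, less where a joint would pass 70% of its speed; a pose out of reach is approached as far as the arm can. A call with a gripper value outside its range is refused whole. The fingers move at their own pace and stop on an object; "newtons" is the grip in N (left out, the last holds). Time passes only in rows, so rows that do not move let the fingers close. It gives the time, the measured TCP pose, the force and the opening at its end, in the units of the state.
- r.sense(): the state, without advancing time (a new reading comes with each control period).
- viewer.get_image(name): name is "scene" or "side" or "wrist"; returns a dict with "pixels" (480x640x3 uint8, red, green, blue), "fx", "fy", "cx", "cy" (pixels), "R" (3x3) and "t" (3): a world point X has camera coordinates R X + t; the wrist camera has in their place "mount" (4x4, takes a point from camera to tool coordinates, whose origin is the TCP and whose axes are the flange's). Camera axes: x right, y down, z forward; pixel columns grow to the right and rows downward; lengths in mm; the calibration is good to about 2 mm. A picture is of the moment at which its call begins: read the wrist's pose just before it. There is no depth.
- r.close_job(): hands the job in, once; it reports no verdict.
The state is a dict: "clock": time; "qpos": joint angles; "joint_vel": joint speeds; "joint_torque": joint torques, N m; "ee_pos": TCP position; "ee_rot": TCP orientation; "force": force on the tool from outside, world axes, zero at the start; "ft_torque": the same for the moment, N m; "opening": opening from 0.0 (shut) to 1.0 (fully open).
Only numpy, scipy, OpenCV 4.12 (cv2) and the standard library are available. Lean on these libraries where they do the work, as an engineer would, in place of code of your own. Each camera call takes 0.05 s, during which the arm holds its last target. There are 200 camera calls.

### The job

Get the reading place ready: lift the orange clamp lever to free the sliding lamp, slide the lamp along its rail until its white pointer is at the red clip, and press the lever fully down again to lock it there. Then push the blue book flat across the table, without lifting it, until it lies centred on the cork mat and square with it. Leave the cup, the vase and the remote control where they are.

Things in the scene. Friction and masses are not known exactly. Their poses are not given: they have to be found in the camera images.
- lamp_rail: Aluminium rail fixed to the table, 460 mm long along its own y, 80 mm wide (x), 22 mm high, wooden end blocks, a low steel ridge (36 mm high) along its front half. Origin: centre of its underside. The robot is on its -x side, yaw up to about 0.12 rad. The lamp's carriage rides on it.
- carriage (a joint): Position of the lamp carriage along the rail, m: 0 at mid-rail, grows along the rail's +y, range -0.16 to 0.16. Carriage: grey block 85 x 80 mm (x, y), top 46 mm above the table, with a 14 mm post 32 mm behind (+x) and 30 mm to +y of its middle. It slides against about 3 N of friction when the lever is up; the lever's brake holds it when the lever is down.
- lamp_head (a point): Centre of the underside of the flat white lamp head on the post, 105 x 100 x 16 mm (x, y, z), 270 mm above the table. It reaches over the lever, from the rail's middle to 105 mm in front of it (-x): a vertical tool cannot get at the knob. Come in from the robot's side with the tool tilted about 35 to 40 degrees.
- lever (a joint): Orange clamp lever, rad: 0 = level, pointing to -x (at the robot), locked; grows as its knob is lifted; 0.8 = end stop. The brake bites below about 0.27. The hinge runs along the rail's y, 20 mm in front (-x) of the rail's middle, 58 mm above the table, at the carriage's middle. The lever stays where it is left; it takes 1 to 2 N at the knob, moved slowly up to about 15 N where the brake bites.
- lever_knob (a point): Centre of the lever's knob: orange cylinder along the rail's y, 28 mm long, 16 mm diameter, 75 mm from the hinge. It can be pinched across its two flat ends (along y), lifted and lowered on its arc, and it turns freely between the pads; the lamp can be slid by it too. Its axes turn with the lever.
- pointer (a point): Rear end of the white pointer (4 mm wide, 16 mm high) at the back (+x) of the carriage, at the carriage's middle, 70 mm behind the rail's middle and 37 mm above the table. It passes over the clips.
- red_clip: Red clip fixed at the back of the rail, 30 x 12 x 26 mm (x, y, z); the mark for the lamp. Origin: centre of its underside; axes as the rail's. The lamp is at the mark when the pointer's y in the clip's frame is 0.
- black_clip: Black clip of the same shape on the other half of the rail: not wanted now.
- reading_mat: Thin cork mat, 150 x 210 x 1 mm (x, y), fixed on the table in front of the red clip, axes as the rail's. Things slide over it freely. Origin: its centre.
- book: Loose blue paperback lying flat, 110 x 170 x 24 mm (x, y, z), about 0.2 to 0.4 kg, to the left or the right of the mat and 10 to 50 mm nearer the robot. Origin: centre of its underside. It should end with its x axis along the mat's.
- cup: White cup, 72 mm across the rim, 80 mm high, loose, on the other side of the mat from the book. Leave alone. Origin: centre of its underside.
- vase: Green glass vase of white flowers, 90 mm across, 170 mm high (about 320 mm with flowers), loose, at the far left. Leave alone. Origin: centre of its underside.
- remote: Black remote control lying flat, 45 x 160 x 18 mm, loose, at the far right. Leave alone. Origin: centre of its underside.
Mind the look-alikes: they are no part of the job. Of the things like the book, leave any that is turquoise; of the rest the smaller one is meant.

How it is judged (in metres and radians):
On the way, in this order (a step that is already met when the one before it is completed fails the run):
1. the lever is lifted and the lamp is free (value of joint lever above 0.45 rad), for 0.1 s.
2. with the lever up, the lamp's pointer is brought to the red clip (value of joint lever above 0.35 rad and y of pointer in the frame of red_clip between -0.006 and 0.006 m), for 0.1 s.
3. the lever is pressed fully down again with the pointer still at the red clip (value of joint lever below 0.08 rad and y of pointer in the frame of red_clip between -0.006 and 0.006 m), for 0.2 s.
4. the book is pushed onto the mat, centred and square (horizontal distance between book and reading_mat below 0.025 m and angle between the x axis of book and the x axis of reading_mat, either way round below 0.2 rad and height (world z) of book below 0.006 m), for 0.1 s.
At the end, for the whole second after the job is handed in: The pointer is within 6 mm of the red clip's middle along the rail, the lever is down (below 0.08 rad), and the book lies at rest flat on the table, its centre within 25 mm of the mat's centre and turned less than 0.2 rad from it (all of step 3 and all of step 4 and linear speed of book below 0.01 m/s); the robot touches nothing.
It fails at once if the book is lifted or tipped off the table (height (world z) of book above 0.02 m or angle between book's own z axis and vertical above 0.2 rad).
It fails at once if the cup is shifted or knocked over (distance of cup from where it was at the start of the episode above 0.02 m or angle between cup's own z axis and vertical above 0.3 rad).
It fails at once if the vase is shifted or knocked over (distance of vase from where it was at the start of the episode above 0.02 m or angle between vase's own z axis and vertical above 0.3 rad).
It fails at once if the remote is shifted or knocked over (distance of remote from where it was at the start of the episode above 0.02 m or angle between remote's own z axis and vertical above 0.3 rad).
It also fails if it takes over 72 s, if anything falls off the work surface, if the arm or the gripper's body presses on something with over 40 N, if the wrist force passes 120 N, or if a joint passes its speed limit or range.

## Working session

There is one attempt and no reset: what is moved stays moved. The work goes in short steps, Python scripts to look and compute and a tool call to move; the robot and the scene stay as the last step left them, time stands still between calls to the robot, and variables do not carry over. Pictures are saved under pics/ and viewed, about 8 in all and at most 12, crops included, and the job is handed in when it is done.

Besides the shell and the picture viewer there is one more tool, called after "Request:" as name(argument=value, ...) on one line, values as JSON. jog_arm: Moves the arm, as the interface text tells. Its arguments: {"type":"object","properties":{"rows":{"type":"array","items":{"type":"array","items":{"type":"number"}}},"newtons":{"type":"number"}},"required":["rows"]}

```bash
ls; mkdir -p pics; cat > h.py <<'E'
import numpy as np, cv2
from scipy.spatial.transform import Rotation as Rot
from plant import r, viewer
def cam(n,name=None):
    s=r.sense(); im=viewer.get_image(n)
    if name: cv2.imwrite('pics/'+name+'.png',im['pixels'][:,:,::-1])
    if 'mount' in im:
        R=Rot.from_quat(s['ee_rot']).as_matrix(); M=np.array(im['mount']); 
        Rc=R@M[:3,:3]; c=R@M[:3,3]+np.array(s['ee_pos'])
        im['R']=Rc.T; im['t']=-Rc.T@c
    return im
def pix(im,X):
    p=np.array(im['R'])@np.array(X,float)+np.array(im['t']); return im['fx']*p[0]/p[2]+im['cx'], im['fy']*p[1]/p[2]+im['cy']
def ray(im,u,v,z):
    R=np.array(im['R']);c=-R.T@np.array(im['t']); d=R.T@np.array([(u-im['cx'])/im['fx'],(v-im['cy'])/im['fy'],1]); return c+d*(z-c[2])/d[2]
E
python3 - <<'E'
from h import *
for n in('scene','side'):
    im=cam(n,n); R=np.array(im['R']); print(n,im['fx'],im['cx'],im['cy'],(-R.T@im['t']).round(),R.round(3).tolist())
    import pickle; pickle.dump(im,open(n+'.pkl','wb'))
im=cam('wrist','wrist0');print(np.array(im['mount']).round(3).tolist(),im['fx']); print(r.sense())
a=[cv2.imread(f'pics/{n}.png') for n in('scene','side')]
E
```

```text
pics
scene 512.9301619199448 323.065290272485 233.50608181259327 [ 937.  486. 1043.] [[-0.76, 0.65, -0.017], [0.535, 0.611, -0.583], [-0.369, -0.452, -0.812]]
side 543.1824484743975 316.15141177770494 236.617556376996 [   90. -1036.   969.] [[0.92, -0.392, 0.011], [-0.214, -0.527, -0.822], [0.328, 0.754, -0.569]]
[[0.0, -0.964, -0.265, 74.62], [1.0, 0.0, 0.0, 0.02], [-0.0, -0.265, 0.964, -150.942], [0.0, 0.0, 0.0, 1.0]] 413.9801124562875
{'clock': 0.15, 'qpos': array([ 1.19141458e+00,  4.91422481e-01,  1.55928382e+00, -3.36137071e-05,
        1.09169537e+00, -1.05612216e-01]), 'joint_vel': array([ 0.0005764 , -0.00135445, -0.00320383, -0.00071054,  0.00135531,
       -0.00113175]), 'joint_torque': array([ 1.72341479e-03, -6.12888908e+01, -2.58281672e+01,  6.92957081e-02,
        4.72874427e-02, -7.76185925e-05]), 'ee_pos': array([168.91409008, 601.58758989, 233.20395093]), 'ee_rot': array([ 1.36449994e-01,  9.90646877e-01, -3.96252860e-04, -8.26581580e-05]), 'force': array([-0.58685324,  0.04449979, -0.40847003]), 'ft_torque': array([-0.0072953 ,  0.06534492,  0.05262666]), 'opening': 1.0023465421213325}
```

View pics/scene.png

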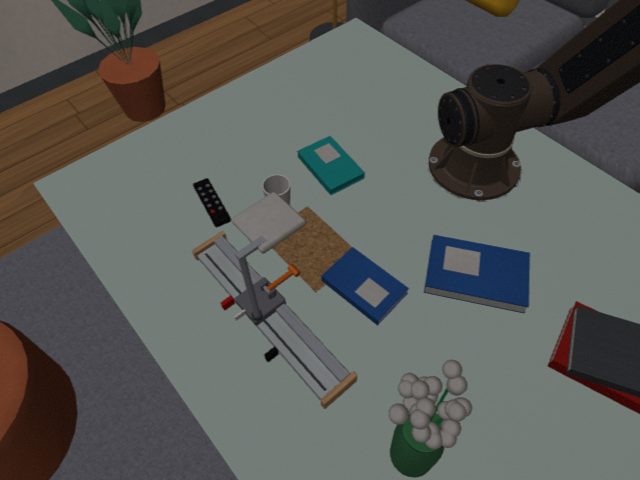

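View pics/side.png

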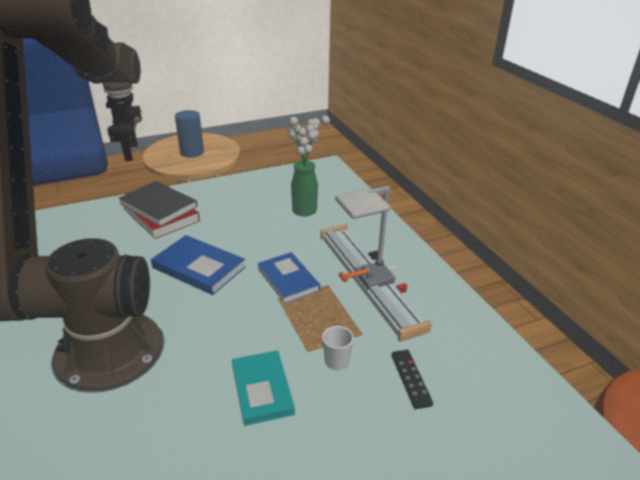

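The scene shows the small blue book (about 365,285), the mat, the rail, the red clip (228,302), the black clip (272,354), the cup (277,190), the remote (211,202) and the vase. The larger blue book is at (478,272). I'll enlarge the work area.

```bash
python3 - <<'E'
from h import *
a=cv2.imread('pics/scene.png')[180:415,185:415]; cv2.imwrite('pics/c1.png',cv2.resize(a,None,fx=2.5,fy=2.5,interpolation=cv2.INTER_CUBIC))
a=cv2.imread('pics/side.png')[220:360,250:440]; cv2.imwrite('pics/c2.png',cv2.resize(a,None,fx=4,fy=4,interpolation=cv2.INTER_CUBIC))
E
```

```text
(no output)
```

View pics/c1.png

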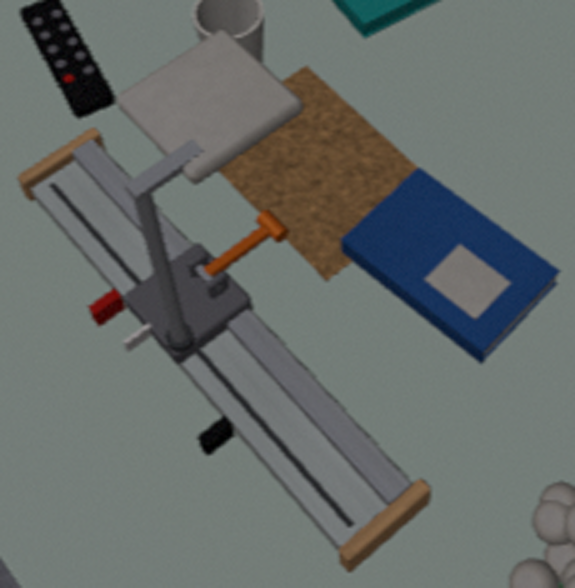

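View pics/c2.png

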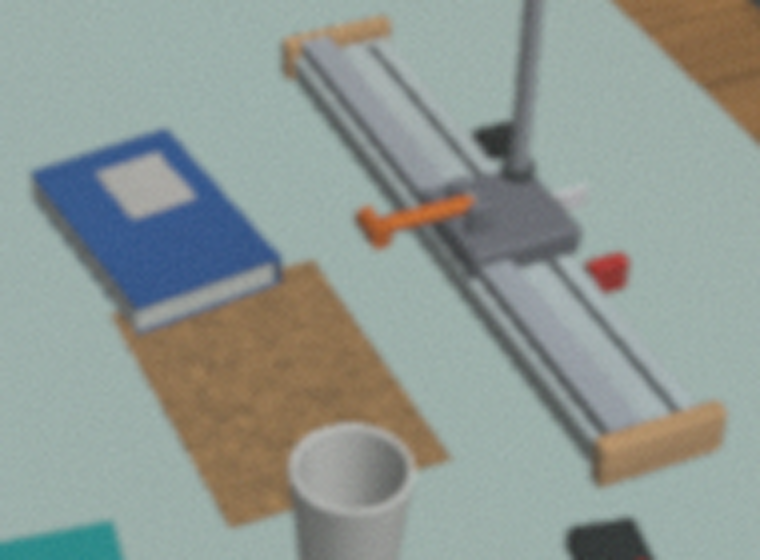

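c1 and c2 show the rail, lever and knob (271,227 in c1), the pointer tip (130,341), the red clip (107,306), the mat and the book. Now I'll turn these into world coordinates.

```bash
cat >> h.py <<'E'
import pickle
from scipy.optimize import least_squares
def load(): return pickle.load(open('scene.pkl','rb')),pickle.load(open('side.pkl','rb'))
A=lambda u,v:(185+u/2.5,180+v/2.5)
B=lambda u,v:(250+u/4,220+v/4)
def tri(a,b):
    S,D=load()
    return least_squares(lambda X:np.r_[np.array(pix(S,X))-a,np.array(pix(D,X))-b],[600,100,30])
E
python3 - <<'E'
from h import *
S,D=load()
def box(name,mod,z,pts,x0):  # pts: list (cam,uv,local xyz)
    f=lambda p:np.concatenate([np.array(pix(c,[p[0]+np.cos(p[2])*l[0]-np.sin(p[2])*l[1],p[1]+np.sin(p[2])*l[0]+np.cos(p[2])*l[1],l[2]]))-uv for c,uv,l in pts])
    s=least_squares(f,x0); print(name,s.x.round(3),f(s.x).round(1)); return s.x
mat=box('mat',0,0,[(S,A(305,67),(-75,-105,1)),(S,A(328,279),(75,105,1)),(D,B(316,262),(75,105,1)),(D,B(448,458),(75,-105,1)),(D,B(232,525),(-75,-105,1)),(D,B(117,318),(-75,105,1))],[500,0,0])
bk=box('book',0,0,[(S,A(418,168),(-55,-85,24)),(S,A(558,271),(-55,85,24)),(S,A(483,355),(55,85,24)),(S,A(344,240),(55,-85,24)),(D,B(33,175),(-55,85,24)),(D,B(165,130),(55,85,24)),(D,B(277,262),(55,-85,24)),(D,B(137,312),(-55,-85,24))],[500,150,0])
for n,a,b in [('knob',A(271,227),B(378,226)),('ptr tip',A(129,342),B(583,192)),('blockR far/near top',A(22,180),B(724,407)),('blockR near',A(97,132),B(598,443)),('blockL far',A(345,550),B(389,20)),('blockL near',A(428,488),B(285,42))]:
    s=tri(a,b); print(n,s.x.round(1),s.fun.round(1))
for n,c,p,z in [('clip S',S,A(107,303),20),('clip D',D,B(610,268),18),('cup rim S',S,(277,186),80),('cup rim D',D,B(351,467),80),('headc S top',S,A(211,105),286),('vase D',D,(305,205),20),('remote S',S,(211,202),18),('bigbook S',S,(478,270),24)]:
    print(n,ray(c,*p,z).round(1))
E
```

```text
mat [ 5.12883e+02 -8.65550e+01  6.00000e-03] [-0.8 -1.1 -1.7  0.6 -0.9 -1.1  1.  -0.1 -0.7  0.5 -2.  -1.3]
book [4.91641e+02 8.31230e+01 1.11000e-01] [-0.1 -0.8  0.4 -0.1 -0.7 -1.2 -1.9 -0.6 -1.4 -1.6 -0.2 -1.2  0.5 -1.7
 -0.7 -1.4]
knob [609.  -29.4  58.9] [-0.9  0.2 -1.1 -0.1]
ptr tip [767.7 -29.1  40. ] [-0.8  0.1 -1.1  0. ]
blockR far/near top [ 746.2 -241.9   31. ] [-1.2  0.1 -1.3  0.1]
blockR near [ 659.4 -240.2   31.5] [-0.5  0.1 -0.5  0. ]
blockL far [741.6 228.2  32.7] [-0.8  0.2 -1.3 -0.1]
blockL near [657.  233.7  30. ] [-0.5  0.1 -0.8 -0.1]
clip S [755.6 -83.3  20. ]
clip D [761.5 -86.5  18. ]
cup rim S [ 491.1 -236.9   80. ]
cup rim D [ 491.3 -244.9   80. ]
headc S top [650.7 -21.8 286. ]
vase D [675.5 406.1  20. ]
remote S [ 624.2 -353.1   18. ]
bigbook S [271.8 233.1  24. ]
```

```bash
cat >> h.py <<'E'
def go(P,n=None,step=40):  # translation row (cm, tool axes) to world point P
    s=r.sense(); R=Rot.from_quat(s['ee_rot']).as_matrix(); d=R.T@(np.array(P,float)-s['ee_pos'])
    n=n or int(np.ceil(np.linalg.norm(d)/step)); print('n',n,'row',(d/n/10).round(2),'tool x',R[:,0].round(3),'z',R[:,2].round(3)); return n
E
python3 -c "
from h import *
go([480,-29,200],18)"
```

```text
n 18 row [-2.61 -2.91  0.19] tool x [-0.963  0.27   0.   ] z [-0.    -0.001 -1.   ]
```

Request:
jog_arm(rows=[[-2.61, -2.91, 0.19, 0, 0, -0.87, 1], [-2.61, -2.91, 0.19, 0, 0, 0, 1], [-2.61, -2.91, 0.19, 0, 0, 0, 1], [-2.61, -2.91, 0.19, 0, 0, 0, 1], [-2.61, -2.91, 0.19, 0, 0, 0, 1], [-2.61, -2.91, 0.19, 0, 0, 0, 1], [-2.61, -2.91, 0.19, 0, 0, 0, 1], [-2.61, -2.91, 0.19, 0, 0, 0, 1], [-2.61, -2.91, 0.19, 0, 0, 0, 1], [-2.61, -2.91, 0.19, 0, 0, 0, 1], [-2.61, -2.91, 0.19, 0, 0, 0, 1], [-2.61, -2.91, 0.19, 0, 0, 0, 1], [-2.61, -2.91, 0.19, 0, 0, 0, 1], [-2.61, -2.91, 0.19, 0, 0, 0, 1], [-2.61, -2.91, 0.19, 0, 0, 0, 1], [-2.61, -2.91, 0.19, 0, 0, 0, 1], [-2.61, -2.91, 0.19, 0, 0, 0, 1], [-2.61, -2.91, 0.19, 0, 0, 0, 1]])

```text
clock: 1.65
ee_pos: [489.1, -27.1, 199.3]
ee_rot: [0.129, 0.992, 0.0, 0.0]
force: [0.0, 0.2, 1.0]
opening: 1.001
```

Request:
jog_arm(rows=[[0, 0, 0, 0, 0, -4.95, 1], [0, 0, 0, 0, 0, -4.95, 1], [0, 0, 0, 0, 0, -4.95, 1], [0, 0, 0, 0, -6.4, 0, 1], [0, 0, 0, 0, -6.4, 0, 1], [0, 0, 0, 0, -6.4, 0, 1], [0, 0, 0, 0, -6.4, 0, 1], [0, 0, 0, 0, -6.4, 0, 1], [0, 0, 0, 0, -6.4, 0, 1], [0, 0, 0, 0, 0, 0, 1]])

```text
clock: 2.48
ee_pos: [492.1, -16.5, 204.7]
ee_rot: [-0.003, 0.964, 0.011, 0.264]
force: [-0.0, -0.2, 0.3]
opening: 1.004
```

```bash
python3 -c "
from h import *
im=cam('wrist','w1'); pickle.dump(im,open('w1.pkl','wb')); s=r.sense(); print(s['ee_pos'],s['clock'],s['qpos'].round(2)); print(pix(im,[609,-29,58.5]),pix(im,[767,-29,40])); go([546,-29.4,137])"
```

```text
[492.31335841 -16.76084632 204.58576147] 2.5333 [-0.24  0.23  2.23  0.71  0.22 -2.48]
(np.float64(301.13309589409323), np.float64(249.7139056340274)) (np.float64(304.40650520539276), np.float64(330.8834115915563))
n 3 row [-0.4  -0.49  2.84] tool x [-0.862 -0.001 -0.507] z [ 0.507  0.023 -0.862]
```

View pics/w1.png

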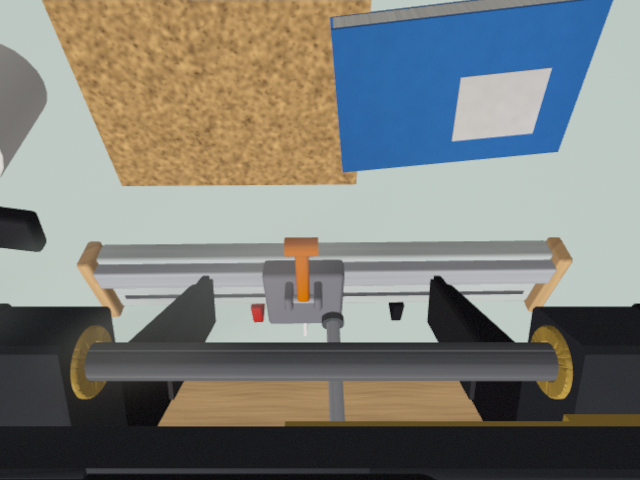

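The wrist view confirms the knob at (301,247), against a predicted (301,250). The red clip is at (258,313) and the pointer at (305,328). The wrist joints are near singular here, so I'll move forward and re-check the tilt.

Request:
jog_arm(rows=[[-0.4, -0.4, 2.0, 0, 0, 0, 1], [-0.4, -0.4, 2.0, 0, 0, 0, 1], [-0.4, -0.4, 2.0, 0, 0, 0, 1], [0, 0, 0, 0, 0, 0, 1]])

```text
clock: 2.87
ee_pos: [538.6, -25.8, 163.5]
ee_rot: [-0.003, 0.966, 0.009, 0.257]
force: [-0.9, 1.0, -0.0]
opening: 1.0
```

```bash
python3 - <<'E'
from h import *
im=pickle.load(open('w1.pkl','rb'))
for n,u,v,z in [('clip',258,313,18),('cliptop',257,307,26),('ptr',305,329,37),('black',397,311,18),('knob',301.5,247,58),('mat far L',357,184,1),('mat far R',122,185,1),('book far R',343,172,24),('book far L',560,152,24),('book near R',331,17,24)]: print(n,ray(im,u,v,z).round(1))
s=r.sense(); print(s['ee_pos'],s['clock'],s['qpos'].round(2)); 
Rt=Rot.from_matrix(np.array([[-np.cos(.65),0,np.sin(.65)],[0,1,0],[-np.sin(.65),0,-np.cos(.65)]]))
print((Rot.from_quat(s['ee_rot']).inv()*Rt).as_rotvec(degrees=True).round(2));go([546,-29.4,137])
E
```

```text
clip [762.4 -83.7  18. ]
cliptop [738.7 -81.9  26. ]
ptr [767.8 -28.4  37. ]
black [761.1  80.6  18. ]
knob [606.2 -28.6  58. ]
mat far L [584.3  21.2   1. ]
mat far R [ 584.7 -189.     1. ]
book far R [553.8   5.7  24. ]
book far L [534.9 175.9  24. ]
book near R [437.7  -7.5  24. ]
[538.56693077 -25.82658432 163.46671545] 2.8667 [-0.23  0.36  2.17  0.91  0.17 -2.68]
[ 1.04 -7.48 -0.02]
n 1 row [ 0.67 -0.4   2.66] tool x [-0.868 -0.001 -0.496] z [ 0.496  0.018 -0.868]
```

Request:
jog_arm(rows=[[0, 0, 0, 0, 5, 0, 1], [0, 0, 0, 0, 5, 0, 1], [0, 0, 0, 0, 5, 0, 1], [0, 0, 0, 0, 0, 0, 1]])

```text
clock: 3.2
ee_pos: [539.6, -20.1, 166.3]
ee_rot: [-0.008, 0.981, 0.018, 0.191]
force: [-0.1, -0.2, 1.7]
opening: 1.002
```

```bash
cat >> h.py <<'E'
def want(tilt,yaw,flip=0):
    c,s=np.cos(np.radians(tilt)),np.sin(np.radians(tilt))
    T=Rot.from_euler('z',yaw)*Rot.from_matrix([[-c,0,s],[0,1,0],[-s,0,-c]])
    if flip: T=T*Rot.from_euler('z',np.pi)
    s=r.sense(); print('rot',(Rot.from_quat(s['ee_rot']).inv()*T).as_rotvec(degrees=True).round(2),'q',s['qpos'].round(3),'p',s['ee_pos'].round(1),'t',s['clock'])
    return T
E
python3 - <<'E'
from h import *
want(20,-.08)
q=r.sense()
data=[([1.191,.491,1.559,0,1.092,-.106],[168.98,601.74,233.66],[.13645,.990647,0,0]),(q['qpos'],q['ee_pos'],q['ee_rot']),([-.23,.36,2.17,.91,.17,-2.68],[538.6,-25.8,163.5],[-.003,.966,.009,.257]),([-.24,.23,2.23,.71,.22,-2.48],[492.3,-16.8,204.6],[-.003,.964,.011,.264])]
def wc(p,j):
    a1,h,a2,a3,L=p; r_=a1+a2*np.sin(j[1])+a3*np.sin(j[1]+j[2]); return np.array([r_*np.cos(j[0]),r_*np.sin(j[0]),h+a2*np.cos(j[1])+a3*np.cos(j[1]+j[2])])
f=lambda p:np.concatenate([wc(p,j)+p[4]*Rot.from_quat(o).as_matrix()[:,2]-P for j,P,o in data])
s=least_squares(f,[0,200,500,500,250]);print(s.x.round(),s.fun.round(1))
E
```

```text
rot [3.88 1.92 4.83] q [-0.216  0.369  2.079  0.356  0.346 -2.118] p [539.6 -20.1 166.3] t 3.2
[-517.  213. 1102.  679.  621.] [ 55.3 -39.8  17.   -0.4 -22.8 -22.8  24.  -21.9 -14.  -18.7  -7.5  19.7]
```

```bash
cat > fk.py <<'E'
from h import *
q=r.sense()
data=[([1.191,.491,1.559,0,1.092,-.106],[168.98,601.74,233.66]),([-.216,.369,2.079,.356,.346,-2.118],[539.6,-20.1,166.3]),([-.23,.36,2.17,.91,.17,-2.68],[538.6,-25.8,163.5]),([-.24,.23,2.23,.71,.22,-2.48],[492.3,-16.8,204.6])]
qs=[None,[-.008,.981,.018,.191],[-.003,.966,.009,.257],[-.003,.964,.011,.264]]
def fk(p,j):
    d,h,a2,a3,L,e=p
    Ry=lambda a:Rot.from_euler('y',a); Rz=lambda a:Rot.from_euler('z',a)
    A=Rz(j[0]); X=np.array([0,d,h],float)
    B=Ry(j[1]); X=X+B.apply([0,0,a2]); C=B*Ry(j[2]); X=X+C.apply([e,0,a3]); Dm=C*Rz(j[3])*Ry(j[4])
    X=X+Dm.apply([0,0,L]); T=A*Dm*Rz(j[5]); return A.apply(X),T
if __name__=='__main__':
    f=lambda p:np.concatenate([fk(p,j)[0]-P for j,P in data])
    s=least_squares(f,[66,200,500,500,250,0]);print(s.x.round(1),s.fun.round(1))
    for (j,_),o in zip(data,qs):
        print(fk(s.x,j)[1].as_matrix()[:,2].round(3), None if o is None else Rot.from_quat(o).as_matrix()[:,2].round(3), fk(s.x,j)[1].as_matrix()[:,0].round(3))
E
python3 fk.py
```

```text
[ 65.9 176.7 591.  404.8 245.9  35.5] [ 0.2 -0.2  0.1  0.8 -1.2 -0.3 -0.2  1.2  1.4 -0.3  0.3 -1.2]
[-0. -0. -1.] None [-0.27  -0.963  0.   ]
[ 0.374  0.039 -0.927] [ 0.375  0.038 -0.926] [ 0.023 -0.999 -0.033]
[ 0.499  0.02  -0.867] [ 0.497  0.019 -0.868] [ 0.015 -1.    -0.015]
[ 0.506  0.023 -0.862] [ 0.509  0.023 -0.86 ] [ 0.014 -1.    -0.018]
```

```bash
cat >> fk.py <<'E'
P0=[65.9,176.7,591,404.8,245.9,35.5]
LO=np.array([-3.1,-.84,.05,-1.13,.06,-2.69]);HI=np.array([3.1,2.19,2.79,4.28,2.93,2.69])
def ik(X,tilt,yaw,flip,q0):
    c,s=np.cos(np.radians(tilt)),np.sin(np.radians(tilt))
    T=Rot.from_euler('z',yaw)*Rot.from_matrix([[-c,0,s],[0,1,0],[-s,0,-c]])*Rot.from_euler('z',np.pi*flip)
    def f(q):
        x,t=fk(P0,q); return np.r_[(x-X)/100,(T.inv()*t*Rot.from_euler('z',np.pi/2)).as_rotvec()]
    s=least_squares(f,np.clip(q0,LO+.01,HI-.01),bounds=(LO,HI)); return s.x,s.cost
E
python3 - <<'E'
from fk import *
for tilt in(25,32,38,45):
  for yaw in (0,-.2):
    for flip in (0,1):
      for q4 in (0,3.1):
        out=[]
        for X in([550,-29,157],[608,-29,58],[618,-29,97],[618,-86,97],[608,-86,58]):
            best=min((ik(np.array(X,float),tilt,yaw,flip,[-.2,.5,1.9,q4,.4,g]) for g in(-1.6,1.6)),key=lambda b:b[1])
            out.append('%s%s'%(best[0][[0,3,4,5]].round(2),'' if best[1]<1e-4 else 'X%.3f'%best[1]))
        print(tilt,yaw,flip,q4,*out)
E
```

```text
25 0 0 0 [-0.21  0.38  0.24 -2.14] [-0.19  0.95  0.09 -2.69] [-0.18  0.46  0.18 -2.19] [-0.29  0.61  0.22 -2.43] [-0.29  0.86  0.15 -2.69]X0.000
25 0 0 3.1 [-0.2   1.85  0.06  2.69]X0.011 [-0.18  1.85  0.07  2.69]X0.001 [-0.18  1.86  0.06  2.69]X0.006 [-0.29  1.77  0.11  2.69]X0.008 [-0.3   1.75  0.12  2.69]X0.002
25 0 1 0 [-0.21  0.38  0.24  1.  ] [-0.19  1.01  0.09  0.39] [-0.18  0.46  0.18  0.95] [-0.29  0.61  0.22  0.71] [-0.3   1.05  0.14  0.25]
25 0 1 3.1 [-0.21  0.38  0.24  1.  ] [-0.19  1.01  0.09  0.39] [-0.18  0.46  0.18  0.95] [-0.29  0.61  0.22  0.71] [-0.3   1.05  0.14  0.25]
25 -0.2 0 0 [-0.17 -0.07  0.22 -1.48] [-0.15 -0.42  0.06 -1.1 ] [-0.14 -0.15  0.16 -1.37] [-0.25  0.14  0.16 -1.76] [-0.26  0.43  0.06 -2.05]
25 -0.2 0 3.1 [-0.17 -0.07  0.22 -1.48] [-0.15 -0.42  0.06 -1.1 ] [-0.14 -0.15  0.16 -1.37] [-0.25  0.14  0.16 -1.76] [-0.26  0.43  0.06 -2.05]
25 -0.2 1 0 [-0.17 -0.07  0.22  1.67] [-0.15 -0.42  0.06  2.04] [-0.14 -0.15  0.16  1.77] [-0.25  0.14  0.16  1.39] [-0.26  0.43  0.06  1.09]
25 -0.2 1 3.1 [-0.17 -0.07  0.22  1.67] [-0.15 -0.42  0.06  2.04] [-0.14 -0.
[... 2847 characters left out ...]
-1.31] [-0.22  2.85  0.57 -1.48] [-0.21  2.79  0.45 -1.4 ] [-0.34  2.58  0.46 -1.3 ] [-0.35  2.68  0.56 -1.42]
45 -0.2 0 0 [-0.16  3.22  0.37  1.53] [-0.14  3.22  0.55  1.54] [-0.14  3.25  0.43  1.52] [-0.26  3.04  0.43  1.62] [-0.27  3.05  0.55  1.6 ]
45 -0.2 0 3.1 [-0.16  3.22  0.37  1.53] [-0.14  3.22  0.55  1.54] [-0.14  3.25  0.43  1.52] [-0.26  3.04  0.43  1.62] [-0.27  3.05  0.55  1.6 ]
45 -0.2 1 0 [-0.15 -1.08  0.06  2.69]X0.025 [-0.13 -1.07  0.06  2.69]X0.055 [-0.13 -1.07  0.06  2.69]X0.035 [-0.26  3.04  0.43 -1.52] [-0.27  3.05  0.55 -1.54]
45 -0.2 1 3.1 [-0.16  3.22  0.37 -1.62] [-0.14  3.22  0.55 -1.6 ] [-0.14  3.25  0.43 -1.62] [-0.26  3.04  0.43 -1.52] [-0.27  3.05  0.55 -1.54]
```

Request:
jog_arm(rows=[[2.15, 0, -2.7, 0, 0, 0, 1], [2.15, 0, -2.7, 0, 0, 0, 1], [0, 0, 0, 0, 0, 6.92, 1], [0, 0, 0, 0, 0, 6.92, 1], [0, 0, 0, 0, 0, 6.92, 1], [0, 0, 0, 0, 0, 6.92, 1], [0, 0, 0, 0, 0, 6.92, 1], [0, 0, 0, 0, 0, 6.92, 1], [0, 0, 0, 0, 0, 6.92, 1], [0, 0, 0, 0, 0, 6.92, 1], [0, 0, 0, 0, 0, 6.92, 1], [0, 0, 0, 0, 0, 6.92, 1], [0, 0, 0, 0, 0, 6.92, 1], [0, 0, 0, 0, 0, 6.92, 1], [0, 0, 0, 0, 0, 6.92, 1], [0, 0, 0, 0, 0, 6.92, 1], [0, 0, 0, 0, 0, 6.92, 1], [0, 0, 0, 0, 0, 6.92, 1], [0, 0, 0, 0, 0, 6.92, 1], [0, 0, 0, 0, 0, 6.92, 1]])

```text
clock: 4.87
ee_pos: [478.3, -21.6, 199.3]
ee_rot: [0.866, 0.461, 0.18, 0.071]
force: [0.1, -0.3, -0.1]
opening: 0.998
```

Request:
jog_arm(rows=[[0, 0, 0, 0, 0, 6.92, 1], [0, 0, 0, 0, 0, 6.92, 1], [0, 0, 0, 0, 0, 6.92, 1], [0, 0, 0, 0, 0, 6.92, 1], [0, 0, 0, 0, 0, 6.92, 1], [0, 0, 0, 0, 0, 6.92, 1], [0, 0, 0, 0, 0, 6.92, 1], [0, 0, 0, 0, 0, 6.92, 1], [0, 0, 0, 0, 0, 0, 1]])

```text
clock: 5.62
ee_pos: [478.3, -21.6, 199.3]
ee_rot: [0.981, 0.006, 0.193, -0.021]
force: [-0.7, -0.1, 0.2]
opening: 1.004
```

```bash
python3 -c "
from fk import *
want(22,0.05,1); go([535,-29,170])
q=r.sense()['qpos']
for t in range(20,45,4):
    q,c=ik(np.array([535,-29,170.]),t,.05,1,q); print(t,q.round(2),c)"
```

```text
rot [-1.37 -0.28 -2.39] q [-0.257  0.233  2.176  0.37   0.39   0.983] p [478.3 -21.6 199.3] t 5.6167
n 2 row [2.07 0.48 2.41] tool x [0.926 0.004 0.378] z [ 0.378  0.043 -0.925]
20 [-0.22  0.36  2.07  0.24  0.39  1.09] 6.565481932425482e-30
24 [-0.23  0.35  2.11  0.39  0.3   0.94] 1.700971160380113e-30
28 [-0.24  0.35  2.15  0.67  0.22  0.66] 9.04060923308727e-27
32 [-0.25  0.35  2.19  1.19  0.17  0.13] 1.4056407519122837e-21
36 [-0.26  0.35  2.23  1.84  0.19 -0.52] 7.248492589770913e-25
40 [-0.27  0.36  2.28  2.25  0.26 -0.94] 3.2141276307358995e-30
44 [-0.28  0.37  2.32  2.46  0.37 -1.16] 5.3416221787810025e-22
```

Request:
jog_arm(rows=[[2.07, 0.48, 2.41, 0, 0, 0, 1], [2.07, 0.48, 2.41, 0, 0, 0, 1], [0, 0, 0, -0.7, 0, -1.2, 1], [0, 0, 0, -0.7, 0, -1.2, 1]])

```text
clock: 5.95
ee_pos: [535.9, -29.1, 168.8]
ee_rot: [0.981, 0.03, 0.192, -0.003]
force: [-0.9, 0.3, 0.6]
opening: 1.002
```

Request:
jog_arm(rows=[[0, 0, 0, 0, 1, 0, 1], [0, 0, 0, 0, 1, 0, 1], [0, 0, 0, 0, 1, 0, 1], [0, 0, 0, 0, 1, 0, 1], [0, 0, 0, 0, 1, 0, 1], [0, 0, 0, 0, 1, 0, 1], [0, 0, 0, 0, 1, 0, 1], [0, 0, 0, 0, 1, 0, 1], [0, 0, 0, 0, 1, 0, 1], [0, 0, 0, 0, 1, 0, 1], [0, 0, 0, 0, 1, 0, 1], [0, 0, 0, 0, 1, 0, 1], [0, 0, 0, 0, 1, 0, 1], [0, 0, 0, 0, 1, 0, 1], [0, 0, 0, 0, 1, 0, 1], [0, 0, 0, 0, 1, 0, 1], [0, 0, 0, 0, 1, 0, 1], [0, 0, 0, 0, 1, 0, 1], [0, 0, 0, 0, 1, 0, 1], [0, 0, 0, 0, 1, 0, 1]])

```text
clock: 7.62
ee_pos: [534.8, -29.2, 169.8]
ee_rot: [0.933, 0.028, 0.36, -0.007]
force: [0.3, 1.0, 0.2]
opening: 1.0
```

```bash
python3 -c "
from fk import *
want(40,-0.05,1); go([490,-29,165])"
```

```text
rot [-3.73 -2.22  4.9 ] q [-0.283  0.373  2.3    2.383  0.324 -1.1  ] p [534.8 -29.2 169.8] t 7.6167
n 2 row [-1.82 -0.14 -1.32] tool x [0.739 0.047 0.672] z [ 0.671  0.033 -0.741]
```

Request:
jog_arm(rows=[[-1.8, 0, 0, 0, 0, 0, 1], [0, 0, 0, 0, 0, 6.92, 1], [0, 0, 0, 0, 0, 6.92, 1], [0, 0, 0, 0, 0, 6.92, 1], [0, 0, 0, 0, 0, 6.92, 1], [0, 0, 0, 0, 0, 6.92, 1], [0, 0, 0, 0, 0, 6.92, 1], [0, 0, 0, 0, 0, 6.92, 1], [0, 0, 0, 0, 0, 6.92, 1], [0, 0, 0, 0, 0, 6.92, 1], [0, 0, 0, 0, 0, 6.92, 1], [0, 0, 0, 0, 0, 6.92, 1], [0, 0, 0, 0, 0, 6.92, 1], [0, 0, 0, 0, 0, 6.92, 1], [0, 0, 0, 0, 0, 6.92, 1], [0, 0, 0, 0, 0, 6.92, 1], [0, 0, 0, 0, 0, 6.92, 1], [0, 0, 0, 0, 0, 6.92, 1], [0, 0, 0, 0, 0, 6.92, 1], [0, 0, 0, 0, 0, 6.92, 1]])

```text
clock: 9.28
ee_pos: [521.5, -29.9, 157.7]
ee_rot: [-0.406, 0.84, -0.14, 0.331]
force: [-0.6, -0.1, 0.1]
opening: 1.001
```

Request:
jog_arm(rows=[[0, 0, 0, 0, 0, 6.92, 1], [0, 0, 0, 0, 0, 6.92, 1], [0, 0, 0, 0, 0, 6.92, 1], [0, 0, 0, 0, 0, 6.92, 1], [0, 0, 0, 0, 0, 6.92, 1], [0, 0, 0, 0, 0, 6.92, 1], [0, 0, 0, 0, 0, 6.92, 1], [0, 0, 0, 0, 0, 0, 1]])

```text
clock: 9.95
ee_pos: [521.5, -29.9, 157.7]
ee_rot: [-0.026, 0.933, 0.008, 0.36]
force: [-0.4, 0.1, 0.1]
opening: 0.999
```

```bash
python3 -c "
from fk import *
T=want(40,-0.03,0); X=np.array([607.5,-29,58.]); 
X1=X-80*T.as_matrix()[:,2]; print(X1); go(X1)
q=r.sense()['qpos']
for x,y in [(X1,-.03),(X,-.03),(X+[9,0,36],-.03),(X+[9,-56,36],-.03),(X+[0,-56,0],-.03)]:
    q,c=ik(x,40,y,0,q);print(q.round(2),c)"
```

```text
rot [3.01 2.16 3.76] q [-0.296  0.391  2.341  2.465  0.372  1.947] p [521.5 -29.9 157.7] t 9.95
[556.10012984 -27.45754113 119.28355545]
n 2 row [0.01 0.03 2.59] tool x [-0.74  -0.042 -0.671] z [ 0.67   0.034 -0.741]
[-0.22  0.49  2.28  2.76  0.34  1.78] 8.111527344355804e-25
[-0.2   0.66  2.19  2.86  0.41  1.69] 2.6167765865825378e-30
[-0.2   0.59  2.15  2.78  0.31  1.79] 2.1676798447105785e-28
[-0.32  0.59  2.13  2.52  0.32  1.94] 2.7521703170785964e-26
[-0.32  0.66  2.17  2.66  0.41  1.79] 4.523493533716733e-26
```

Request:
jog_arm(rows=[[0, 0, 0, 1.0, 0.72, 1.25, 1], [0, 0, 0, 1.0, 0.72, 1.25, 1], [0, 0, 0, 1.0, 0.72, 1.25, 1], [0, 0, 2.5, 0, 0, 0, 1], [0, 0, 2.5, 0, 0, 0, 1], [0, 0, 0, 0, 0, 0, 1]])

```text
clock: 10.45
ee_pos: [555.4, -30.8, 117.2]
ee_rot: [0.01, 0.94, -0.006, 0.341]
force: [0.1, -0.8, -0.5]
opening: 0.999
```

```bash
python3 -c "
from fk import *
want(40,-0.03,0); go([607.5,-29,58.],4)
im=cam('wrist'); pickle.dump(im,open('w2.pkl','wb')); a=im['pixels'][:,:,::-1]; cv2.imwrite('pics/w2.png',cv2.resize(a[150:420,160:480],None,fx=2,fy=2)); print(np.array(pix(im,[607.5,-29,58]))*2-[320,300])"
```

```text
rot [ 0.05 -0.07  0.48] q [-0.235  0.504  2.276  2.748  0.349  1.777] p [555.4 -30.8 117.2] t 10.45
n 4 row [-0.05  0.08  1.97] tool x [-0.767  0.015 -0.642] z [ 0.642 -0.018 -0.767]
[333.19071344 224.44433862]
```

View pics/w2.png

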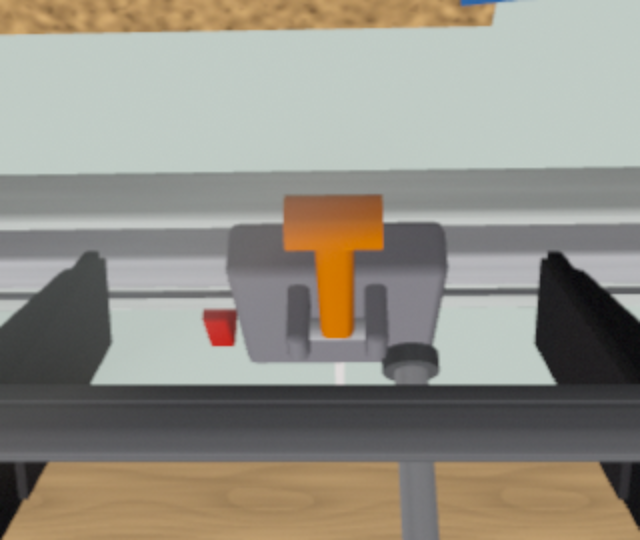

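The knob is at (334,222) in the crop, against a predicted (333,224), so I'll go in and pinch it.

Request:
jog_arm(rows=[[-0.05, 0.08, 1.97, 0, 0, 0, 1], [-0.05, 0.08, 1.97, 0, 0, 0, 1], [-0.05, 0.08, 1.97, 0, 0, 0, 1], [-0.05, 0.08, 1.9, 0, 0, 0, 1], [0, 0, 0, 0, 0, 0, -1], [0, 0, 0, 0, 0, 0, -1], [0, 0, 0, 0, 0, 0, -1], [0, 0, 0, 0, 0, 0, -1], [0, 0, 0, 0, 0, 0, -1], [0, 0, 0, 0, 0, 0, -1], [0, 0, 0, 0, 0, 0, -1], [0, 0, 0, 0, 0, 0, -1]], newtons=40)

```text
clock: 11.5
ee_pos: [606.1, -28.9, 61.3]
ee_rot: [0.013, 0.939, -0.005, 0.343]
force: [-0.2, 0.1, -0.8]
opening: 0.494
```

```bash
cat >> h.py <<'E'
def arc(a0,a1,n,slide=0):  # rows along the lever arc
    s=r.sense(); R=Rot.from_quat(s['ee_rot']).as_matrix(); a=np.linspace(a0,a1,n+1)
    p=75*np.c_[-np.cos(a),0*a+np.linspace(0,slide,n+1)/75,np.sin(a)]
    print(s['ee_pos'].round(1),s['force'].round(1),s['opening']); print((np.diff(p,axis=0)@R/10).round(2).tolist())
E
python3 -c "
from h import *
arc(0,.6,16)"
```

```text
[606.1 -28.9  61.3] [-0.2  0.1 -0.8] 0.4944580604539126
[[-0.19, 0.0, -0.21], [-0.19, 0.0, -0.2], [-0.2, 0.0, -0.2], [-0.21, 0.0, -0.19], [-0.21, 0.0, -0.18], [-0.22, 0.0, -0.17], [-0.23, 0.0, -0.17], [-0.23, 0.0, -0.16], [-0.24, 0.0, -0.15], [-0.24, 0.0, -0.14], [-0.25, 0.0, -0.13], [-0.25, 0.0, -0.12], [-0.26, 0.0, -0.11], [-0.26, 0.0, -0.1], [-0.27, 0.0, -0.09], [-0.27, 0.0, -0.08]]
```

Request:
jog_arm(rows=[[0.05, 0, 0.25, 0, 0, 0, -1], [0, 0, 0, 0, 0, 0, -1], [0, 0, 0, 0, 0, 0, -1], [0, 0, 0, 0, 0, 0, -1], [0, 0, 0, 0, 0, 0, -1], [0, 0, 0, 0, 0, 0, -1], [0, 0, 0, 0, 0, 0, -1], [0, 0, 0, 0, 0, 0, -1], [0, 0, 0, 0, 0, 0, -1]])

```text
clock: 12.25
ee_pos: [607.4, -29.0, 58.7]
ee_rot: [0.013, 0.939, -0.005, 0.342]
force: [0.9, -2.2, -3.0]
opening: 0.285
```

Gripped (opening 0.285 ≈ 27 mm). Next I'll lift along the arc to about 0.6.

Request:
jog_arm(rows=[[-0.19, 0, -0.21, 0, 0, 0, -1], [-0.19, 0, -0.2, 0, 0, 0, -1], [-0.2, 0, -0.2, 0, 0, 0, -1], [-0.21, 0, -0.19, 0, 0, 0, -1], [-0.21, 0, -0.18, 0, 0, 0, -1], [-0.22, 0, -0.17, 0, 0, 0, -1], [-0.23, 0, -0.17, 0, 0, 0, -1], [-0.23, 0, -0.16, 0, 0, 0, -1], [-0.24, 0, -0.15, 0, 0, 0, -1], [-0.24, 0, -0.14, 0, 0, 0, -1], [-0.25, 0, -0.13, 0, 0, 0, -1], [-0.25, 0, -0.12, 0, 0, 0, -1], [-0.26, 0, -0.11, 0, 0, 0, -1], [-0.26, 0, -0.1, 0, 0, 0, -1], [-0.27, 0, -0.09, 0, 0, 0, -1], [-0.27, 0, -0.08, 0, 0, 0, -1], [0, 0, 0, 0, 0, 0, -1], [0, 0, 0, 0, 0, 0, -1]])

```text
clock: 13.75
ee_pos: [620.3, -29.1, 101.5]
ee_rot: [0.013, 0.939, -0.005, 0.343]
force: [-5.3, 1.4, 0.6]
opening: 0.288
```

```bash
python3 -c "
from fk import *
want(40,-0.03,0); s=r.sense(); print(s['force'],s['opening']); go(s['ee_pos']+[0,-40,0],8)
im=cam('wrist'); pickle.dump(im,open('w3.pkl','wb')); a=im['pixels'][:,:,::-1]; cv2.imwrite('pics/w3.png',cv2.resize(a[150:420,160:480],None,fx=2,fy=2)); 
q=s['qpos'];print(ik(s['ee_pos']+[0,-56,0],40,-.03,0,q))"
```

```text
rot [0.07 0.09 0.08] q [-0.198  0.582  2.133  2.746  0.287  1.821] p [620.3 -29.1 101.5] t 13.75
[-5.28213313  1.35261457  0.62824288] 0.28826056441896825
n 8 row [-0.01 -0.5   0.01] tool x [-0.765  0.022 -0.644] z [ 0.644 -0.018 -0.765]
(array([-0.31305258,  0.58005477,  2.120423  ,  2.4810773 ,  0.29695461,
        1.99052267]), np.float64(1.2660972774012482e-27))
```

View pics/w3.png

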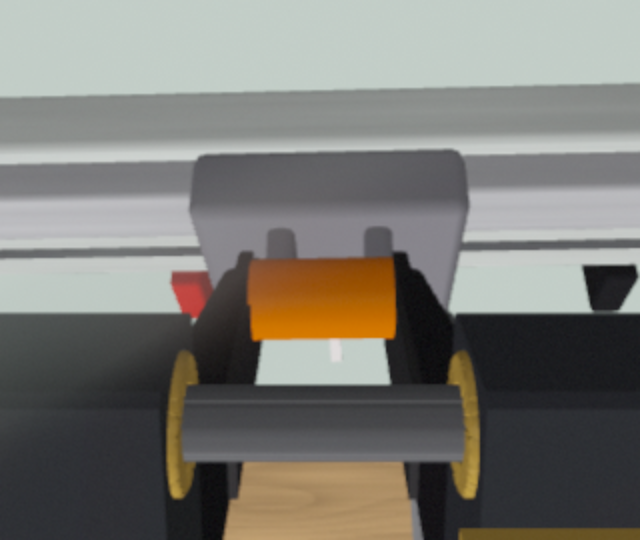

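The knob is held and the lever is up at about 0.6. The red clip is visible at (188,295) and the pointer at (336,350). Sliding 50 mm now, then I'll look again.

Request:
jog_arm(rows=[[-0.01, -0.5, 0.01, 0, 0, 0, -1], [-0.01, -0.5, 0.01, 0, 0, 0, -1], [-0.01, -0.5, 0.01, 0, 0, 0, -1], [-0.01, -0.5, 0.01, 0, 0, 0, -1], [-0.01, -0.5, 0.01, 0, 0, 0, -1], [-0.01, -0.5, 0.01, 0, 0, 0, -1], [-0.01, -0.5, 0.01, 0, 0, 0, -1], [-0.01, -0.5, 0.01, 0, 0, 0, -1], [-0.01, -0.5, 0.01, 0, 0, 0, -1], [-0.01, -0.5, 0.01, 0, 0, 0, -1], [0, 0, 0, 0, 0, 0, -1], [0, 0, 0, 0, 0, 0, -1]])

```text
clock: 14.8
ee_pos: [620.4, -79.7, 101.1]
ee_rot: [0.014, 0.939, -0.005, 0.343]
force: [-4.3, -2.9, 0.7]
opening: 0.292
```

```bash
python3 -c "
from fk import *
want(40,-0.03,0); s=r.sense(); print(s['force'],s['opening'])
ims=[]
for n in('scene','side','wrist'):
    im=cam(n); pickle.dump(im,open('s4_'+n+'.pkl','wb')); u,v=map(int,pix(im,[760,-82,30])); print(n,u,v); u=max(u,30);c=im['pixels'][v-24:v+24,u-30:u+30,::-1]; ims.append(cv2.resize(c,(480,384),interpolation=cv2.INTER_CUBIC) if n!='wrist' else cv2.resize(im['pixels'][v-30:v+42,u-45:u+45,::-1],(480,384),interpolation=cv2.INTER_CUBIC))
b=np.full((576,800,3),0,np.uint8); 
o=[cv2.resize(i,(360,288)) for i in ims]; b[:288,:360]=o[0]; b[:288,400:760]=o[1]; b[288:,:360]=o[2]; cv2.imwrite('pics/m4.png',b)"
```

```text
rot [0.03 0.08 0.03] q [-0.305  0.587  2.12   2.509  0.301  1.969] p [620.4 -79.7 101.1] t 14.8
[-4.34201934 -2.85983468  0.69540696] 0.29180682821235926
scene 225 300
side 401 282
wrist 323 307
```

View pics/m4.png

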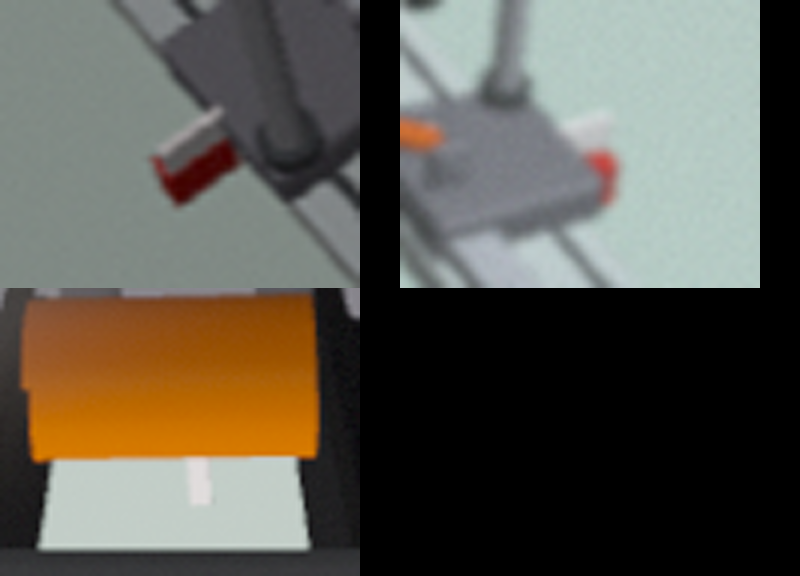

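```bash
python3 - <<'E'
from h import *
S,D=load(); W=pickle.load(open('w1.pkl','rb'))
for n,im,o,k in [('c1',S,(185,180),2.5),('c2',D,(250,220),4),('w1',W,(0,0),1),('m4 scene',pickle.load(open('s4_scene.pkl','rb')),(195,276),6)]:
    for dx in(-15,15):
        for dy in(-6,6):
            print(n,dx,dy,[tuple(((np.array(pix(im,[757+dx,-84+dy,z]))-o)*k).round(0)) for z in(0,26)])
im=pickle.load(open('s4_scene.pkl','rb'))
for y in(-81,-79): print('ptr',y,[tuple(((np.array(pix(im,[x,y,45]))-(195,276))*6).round()) for x in(745,772)])
# red mask centroids in originals
for n,im in(('S',S),('D',D),('w1',W)):
    p=im['pixels'].astype(int); m=((p[...,0]>90)&(p[...,1]<60)&(p[...,2]<60)).astype(np.uint8)
    u,v=map(int,pix(im,[757,-84,15])); q=np.zeros_like(m); q[v-14:v+14,u-14:u+14]=1; vv,uu=np.nonzero(m&q); print(n,len(uu),uu.mean(),vv.mean(),uu.min(),uu.max(),vv.min(),vv.max())
E
```

```text
c1 -15 -6 [(np.float64(119.0), np.float64(300.0)), (np.float64(114.0), np.float64(286.0))]
c1 -15 6 [(np.float64(126.0), np.float64(309.0)), (np.float64(122.0), np.float64(295.0))]
c1 15 -6 [(np.float64(92.0), np.float64(319.0)), (np.float64(86.0), np.float64(306.0))]
c1 15 6 [(np.float64(99.0), np.float64(328.0)), (np.float64(94.0), np.float64(315.0))]
c2 -15 -6 [(np.float64(585.0), np.float64(298.0)), (np.float64(589.0), np.float64(269.0))]
c2 -15 6 [(np.float64(576.0), np.float64(288.0)), (np.float64(580.0), np.float64(258.0))]
c2 15 -6 [(np.float64(623.0), np.float64(287.0)), (np.float64(627.0), np.float64(258.0))]
c2 15 6 [(np.float64(614.0), np.float64(277.0)), (np.float64(618.0), np.float64(248.0))]
w1 -15 -6 [(np.float64(252.0), np.float64(290.0)), (np.float64(250.0), np.float64(309.0))]
w1 -15 6 [(np.float64(263.0), np.float64(290.0)), (np.float64(261.0), np.float64(309.0))]
w1 15 -6 [(np.float64(255.0), np.float64(305.0)), (np.float64(253.0), np.float64(323.0))]
w1 15 6 [(np.float64(265.0), np.float64(305.0)), (np.float64(263.0), np.float64(323.0))]
m4 scene -15 -6 [(np.float64(225.0), np.float64(144.0)), (np.float64(214.0), np.float64(111.0))]
m4 scene -15 6 [(np.float64(243.0), np.float64(165.0)), (np.float64(232.0), np.float64(132.0))]
m4 scene 15 -6 [(np.float64(160.0), np.float64(190.0)), (np.float64(147.0), np.float64(157.0))]
m4 scene 15 6 [(np.float64(178.0), np.float64(211.0)), (np.float64(166.0), np.float64(179.0))]
ptr -81 [(np.float64(213.0), np.float64(107.0)), (np.float64(152.0), np.float64(149.0))]
ptr -79 [(np.float64(216.0), np.float64(110.0)), (np.float64(155.0), np.float64(153.0))]
S 48 226.35416666666666 300.25 221 232 296 305
D 27 401.77777777777777 287.85185185185185 398 405 285 291
w1 62 258.7258064516129 317.53225806451616 254 262 311 321
```

The clip reads y ≈ -83.5 to -84.5 and the pointer ≈ -79.5, so it needs about 4.5 mm more. Then I'll lower the lever along the arc.

Request:
jog_arm(rows=[[0, -0.15, 0, 0, 0, 0, -1], [0, -0.15, 0, 0, 0, 0, -1], [0, -0.15, 0, 0, 0, 0, -1], [0, 0, 0, 0, 0, 0, -1], [0, 0, 0, 0, 0, 0, -1], [0, 0, 0, 0, 0, 0, -1]])

```text
clock: 15.45
ee_pos: [620.4, -83.7, 101.0]
ee_rot: [0.013, 0.939, -0.005, 0.343]
force: [-2.0, 2.7, -0.5]
opening: 0.292
```

```bash
python3 -c "
from h import *
arc(.605,-.03,18)
im=cam('scene'); c=im['pixels'][276:324,195:255,::-1]; cv2.imwrite('pics/m5.png',cv2.resize(c,(720,576),interpolation=cv2.INTER_CUBIC))"
```

```text
[620.4 -83.7 101. ] [-2.   2.7 -0.5] 0.29218126726836985
[[0.25, -0.0, 0.07], [0.25, -0.0, 0.08], [0.25, -0.0, 0.09], [0.24, -0.0, 0.1], [0.24, -0.0, 0.11], [0.24, -0.0, 0.12], [0.23, -0.0, 0.13], [0.23, -0.0, 0.13], [0.22, -0.0, 0.14], [0.22, -0.0, 0.15], [0.21, -0.0, 0.16], [0.21, -0.0, 0.16], [0.2, -0.0, 0.17], [0.19, -0.0, 0.18], [0.19, -0.0, 0.19], [0.18, -0.0, 0.19], [0.17, -0.0, 0.2], [0.17, 0.0, 0.2]]
```

View pics/m5.png

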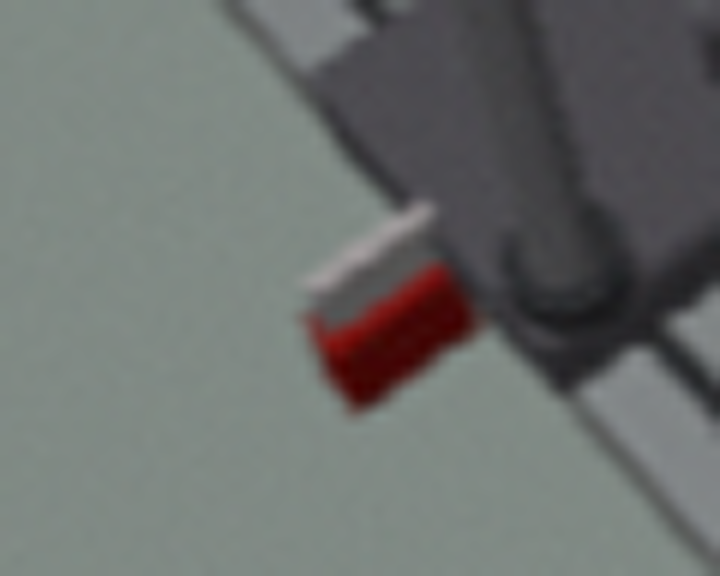

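The pointer sits over the middle of the clip to within about 1 mm, from tip (303,283) against clip corner (305,315) and their projections. Lowering the lever now.

Request:
jog_arm(rows=[[0.25, 0, 0.07, 0, 0, 0, -1], [0.25, 0, 0.08, 0, 0, 0, -1], [0.25, 0, 0.09, 0, 0, 0, -1], [0.24, 0, 0.1, 0, 0, 0, -1], [0.24, 0, 0.11, 0, 0, 0, -1], [0.24, 0, 0.12, 0, 0, 0, -1], [0.23, 0, 0.13, 0, 0, 0, -1], [0.23, 0, 0.13, 0, 0, 0, -1], [0.22, 0, 0.14, 0, 0, 0, -1], [0.22, 0, 0.15, 0, 0, 0, -1], [0.21, 0, 0.16, 0, 0, 0, -1], [0.21, 0, 0.16, 0, 0, 0, -1], [0.2, 0, 0.17, 0, 0, 0, -1], [0.19, 0, 0.18, 0, 0, 0, -1], [0.19, 0, 0.19, 0, 0, 0, -1], [0.18, 0, 0.19, 0, 0, 0, -1], [0.17, 0, 0.2, 0, 0, 0, -1], [0.17, 0, 0.2, 0, 0, 0, -1], [0, 0, 0, 0, 0, 0, -1], [0, 0, 0, 0, 0, 0, -1]])

```text
clock: 17.17
ee_pos: [606.1, -83.5, 56.0]
ee_rot: [0.014, 0.94, -0.005, 0.342]
force: [-2.9, -0.3, 9.3]
opening: 0.289
```

Request:
jog_arm(rows=[[0, 0, 0, 0, 0, 0, -1], [0.1, 0, 0.13, 0, 0, 0, -1], [0, 0, 0, 0, 0, 0, -1], [0, 0, 0, 0, 0, 0, -1]])

```text
clock: 17.5
ee_pos: [606.2, -83.5, 55.0]
ee_rot: [0.014, 0.939, -0.005, 0.342]
force: [-8.6, -0.6, 17.5]
opening: 0.288
```

The lever is down: it stalled at the stop with 17 N, and the knob is at its original height. Releasing and backing out.

Request:
jog_arm(rows=[[-0.05, 0, -0.1, 0, 0, 0, -1], [0, 0, 0, 0, 0, 0, 1], [0, 0, 0, 0, 0, 0, 1], [0, 0, 0, 0, 0, 0, 1], [0, 0, 0, 0, 0, 0, 1], [0, 0, 0, 0, 0, 0, 1], [0, 0, 0, 0, 0, 0, 1], [0, 0, 0, 0, 0, 0, 1], [0, 0, 0, 0, 0, 0, 1], [0, 0, 0, 0, 0, 0, 1], [0, 0, 0, 0, 0, 0, 1], [0, 0, 0, 0, 0, 0, 1], [0, 0, -2, 0, 0, 0, 1], [0, 0, -3, 0, 0, 0, 1], [0, 0, -3, 0, 0, 0, 1], [0, 0, 0, 0, 0, 0, 1]])

```text
clock: 18.83
ee_pos: [553.2, -81.6, 119.6]
ee_rot: [0.013, 0.939, -0.005, 0.343]
force: [1.2, -0.8, 0.4]
opening: 1.001
```

```bash
python3 -c "
from fk import *
want(40,0.05,0); go([520,-30,165],3)
q=r.sense()['qpos']
for f,t in((0,40),(1,40),(1,36),(1,32),(1,28),(1,24),(1,20),(1,10),(1,0)):
    q,c=ik(np.array([520,-30,165.]),t,.08,f,q if f==0 or t<40 else q-[0,0,0,0,0,3.14]); print(t,q.round(2),c)"
```

```text
rot [-2.92  0.14 -3.42] q [-0.361  0.501  2.266  2.511  0.364  1.911] p [553.2 -81.6 119.6] t 18.8333
n 3 row [-0.09  1.69 -1.9 ] tool x [-0.764  0.021 -0.645] z [ 0.644 -0.019 -0.764]
40 [-0.3   0.36  2.31  2.23  0.31  2.16] 7.685201640498966e-21
40 [-0.3   0.36  2.31  2.23  0.31 -0.98] 9.391834351659287e-31
36 [-0.29  0.35  2.27  1.9   0.22 -0.64] 3.798897774297695e-22
32 [-0.27  0.34  2.23  1.36  0.19 -0.09] 1.4475876465252497e-23
28 [-0.26  0.34  2.19  0.82  0.22  0.46] 9.505314461917517e-29
24 [-0.25  0.34  2.15  0.48  0.28  0.8 ] 3.5484555056760445e-23
20 [-0.24  0.35  2.1   0.3   0.37  0.99] 3.6018215506879324e-26
10 [-0.21  0.38  2.    0.09  0.59  1.21] 3.7462345512539093e-20
0 [-0.18  0.43  1.9  -0.    0.82  1.31] 9.306866454148206e-24
```

Request:
jog_arm(rows=[[-0.09, 1.69, -1.9, 0, 0, 0, 1], [-0.09, 1.69, -1.9, 0, 0, 0, 1], [-0.09, 1.69, -1.9, 0, 0, 0, 1], [0, 0, 0, -1.3, 0, -1.5, 1], [0, 0, 0, -1.3, 0, -1.5, 1], [0, 0, 0, -1.3, 0, -1.5, 1], [0, 0, 0, 0, 0, -6.92, 1], [0, 0, 0, 0, 0, -6.92, 1], [0, 0, 0, 0, 0, -6.92, 1], [0, 0, 0, 0, 0, -6.92, 1], [0, 0, 0, 0, 0, -6.92, 1], [0, 0, 0, 0, 0, -6.92, 1], [0, 0, 0, 0, 0, -6.92, 1], [0, 0, 0, 0, 0, -6.92, 1], [0, 0, 0, 0, 0, -6.92, 1], [0, 0, 0, 0, 0, -6.92, 1], [0, 0, 0, 0, 0, -6.92, 1], [0, 0, 0, 0, 0, -6.92, 1], [0, 0, 0, 0, 0, -6.92, 1], [0, 0, 0, 0, 0, -6.92, 1]])

```text
clock: 20.5
ee_pos: [522.6, -30.3, 162.1]
ee_rot: [0.728, -0.594, 0.248, -0.237]
force: [0.7, -1.0, 0.1]
opening: 1.003
```

Request:
jog_arm(rows=[[0, 0, 0, 0, 0, -6.92, 1], [0, 0, 0, 0, 0, -6.92, 1], [0, 0, 0, 0, 0, -6.92, 1], [0, 0, 0, 0, 0, -6.92, 1], [0, 0, 0, 0, 0, -6.92, 1], [0, 0, 0, 0, 0, -6.92, 1], [0, 0, 0, 0, 0, -6.92, 1], [0, 0, 0, 0, 0, -6.92, 1], [0, 0, 0, 0, 0, -6.92, 1], [0, 0, 0, 0, 0, -6.92, 1], [0, 0, 0, 0, 0, -6.92, 1], [0, 0, 0, 0, 0, -6.92, 1], [0, 0, 0, 0, -1, 0, 1], [0, 0, 0, 0, -1, 0, 1], [0, 0, 0, 0, -1, 0, 1], [0, 0, 0, 0, -1, 0, 1], [0, 0, 0, 0, -1, 0, 1], [0, 0, 0, 0, -1, 0, 1], [0, 0, 0, 0, -1, 0, 1], [0, 0, 0, 0, -1, 0, 1]])

```text
clock: 22.17
ee_pos: [522.6, -30.2, 162.1]
ee_rot: [0.961, 0.036, 0.276, -0.012]
force: [0.8, 0.1, -0.0]
opening: 0.997
```

Request:
jog_arm(rows=[[0, 0, 0, 0, -1, 0, 1], [0, 0, 0, 0, -1, 0, 1], [0, 0, 0, 0, -1, 0, 1], [0, 0, 0, 0, -1, 0, 1], [0, 0, 0, 0, -1.5, 0, 1], [0, 0, 0, 0, -1.5, 0, 1], [0, 0, 0, 0, -2, 0, 1], [0, 0, 0, 0, -2, 0, 1], [0, 0, 0, 0, -3, 0, 1], [0, 0, 0, 0, -4, 0, 1], [0, 0, 0, 0, -4, 0, 1], [0, 0, 0, 0, -5, 0, 1], [0, 0, 0, 0, -5, 0, 1], [0, 0, 0, 0, 0, 0, 1]])

```text
clock: 23.33
ee_pos: [523.9, -30.2, 162.0]
ee_rot: [0.999, 0.038, -0.001, -0.001]
force: [0.4, 0.8, -0.7]
opening: 0.997
```

```bash
python3 -c "
from fk import *
want(0,0.006+np.pi/2,0); go([488,205,165])
im=cam('scene','s6'); pickle.dump(im,open('s6.pkl','wb'))
c=im['pixels'][180:415,185:415,::-1]; cv2.imwrite('pics/c6.png',cv2.resize(c,None,fx=2.5,fy=2.5,interpolation=cv2.INTER_CUBIC))"
```

```text
rot [-2.000e-02  2.200e-01  9.396e+01] q [-0.185  0.441  1.882  0.003  0.821  1.309] p [523.9 -30.2 162. ] t 23.3333
n 6 row [-0.3  -3.95 -0.04] tool x [ 0.997  0.075 -0.002] z [-0.002  0.003 -1.   ]
```

Request:
jog_arm(rows=[[-0.3, -3.95, -0.04, 0, 0, 0, 1], [-0.3, -3.95, -0.04, 0, 0, 0, 1], [-0.3, -3.95, -0.04, 0, 0, 0, 1], [-0.3, -3.95, -0.04, 0, 0, 0, 1], [-0.3, -3.95, -0.04, 0, 0, 0, 1], [-0.3, -3.95, -0.04, 0, 0, 0, 1], [0, 0, 0, 0, 0, -6.62, 1], [0, 0, 0, 0, 0, -6.62, 1], [0, 0, 0, 0, 0, -6.62, 1], [0, 0, 0, 0, 0, -6.62, 1], [0, 0, 0, 0, 0, -6.62, 1], [0, 0, 0, 0, 0, -6.62, 1], [0, 0, 0, 0, 0, -6.62, 1], [0, 0, 0, 0, 0, -6.62, 1], [0, 0, 0, 0, 0, -6.62, 1], [0, 0, 0, 0, 0, -6.62, 1], [0, 0, 0, 0, 0, -6.62, 1], [0, 0, 0, 0, 0, -6.62, 1], [0, 0, 0, 0, 0, -6.62, 1], [0, 0, 0, 0, 0, 0, 1]])

```text
clock: 25.05
ee_pos: [486.0, 204.6, 164.9]
ee_rot: [0.703, 0.711, 0.002, -0.001]
force: [0.1, 0.8, 0.5]
opening: 1.005
```

```bash
python3 -c "
from fk import *
want(0,0.006-np.pi/2,0); go([488,205,26])
im=cam('wrist','w7'); pickle.dump(im,open('w7.pkl','wb'))"
```

```text
rot [ 0.11 -0.24  0.3 ] q [0.272 0.439 1.876 0.005 0.824 0.257] p [486.  204.6 164.9] t 25.05
n 4 row [-0.01  0.04  3.47] tool x [-0.011  1.     0.004] z [ 0.002  0.004 -1.   ]
```

View pics/w7.png

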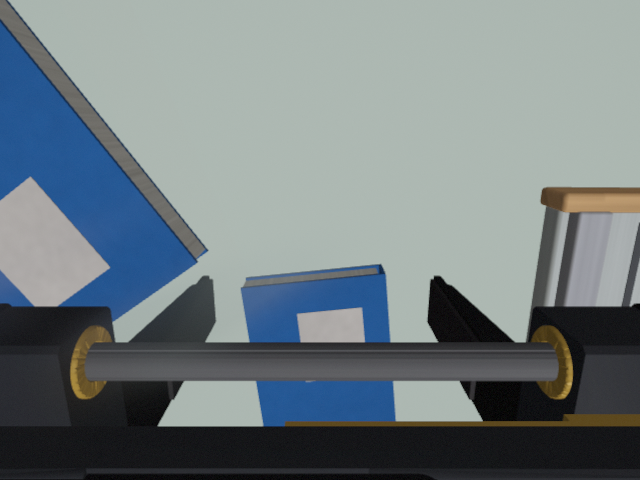

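```bash
python3 - <<'E'
from h import *
im=pickle.load(open('w7.pkl','rb'))
for n,u,v,z in [('a top',246,288,24),('b top',387,275,24),('a bot',247,279,0),('b bot',382,265,0),('big corner',207,250,30),('tipL',205,278,146),('tipR',437,278,146)]: print(n,ray(im,u,v,z).round(1))
E
```

```text
a top [430.  161.3  24. ]
b top [535.8 172.9  24. ]
a bot [426.5 159.5   0. ]
b bot [535.5 172.7   0. ]
big corner [404.  192.8  30. ]
tipL [435.2 214.8 146. ]
tipR [536.6 216.  146. ]
```

Request:
jog_arm(rows=[[0, 0, 3.5, 0, 0, 0.1, 1], [0, 0, 3.5, 0, 0, 0.1, 1], [0, 0, 3.5, 0, 0, 0.1, 1], [0, 0, 2.4, 0, 0, 0, 1], [0, 0, 1.0, 0, 0, 0, 1], [0, 0, 0, 0, 0, 0, 1]])

```text
clock: 25.6
ee_pos: [485.8, 204.7, 24.5]
ee_rot: [0.708, 0.706, 0.0, -0.001]
force: [-0.2, -0.0, -0.4]
opening: 0.998
```

Request:
jog_arm(rows=[[-1, 0, 0, 0, 0, 0, 1], [-1, 0, 0, 0, 0, 0, 1], [-1, 0, 0, 0, 0, 0, 1], [-1, 0, 0, 0, 0, 0, 1], [-1, 0, 0, 0, 0, 0, 1], [-1, 0, 0, 0, 0, 0, 1], [-1, 0, 0, 0, 0, 0, 1], [-1, 0, 0, 0, 0, 0, 1], [-1, 0, 0, 0, 0, 0, 1], [-1, 0, 0, 0, 0, 0, 1], [-1, 0, 0, 0, 0, 0, 1], [-1, 0, 0, 0, 0, 0, 1], [-1, 0, 0, 0, 0, 0, 1], [-1, 0, 0, 0, 0, 0, 1], [0, 0, 0, 0, 0, 0, 1]])

```text
clock: 26.85
ee_pos: [486.9, 63.4, 25.9]
ee_rot: [0.707, 0.707, 0.001, -0.001]
force: [-0.3, 0.2, -0.1]
opening: 1.0
```

```bash
python3 -c "
from fk import *
want(0,0.006-np.pi/2,0); go([490,9.5,26])
im=cam('side'); pickle.dump(im,open('d8.pkl','wb')); c=im['pixels'][220:360,250:440,::-1]; cv2.imwrite('pics/d8.png',cv2.resize(c,None,fx=4,fy=4,interpolation=cv2.INTER_CUBIC))"
```

```text
rot [ 0.05 -0.15 -0.39] q [-0.006  0.637  2.062  0.006  0.442 -0.011] p [486.9  63.4  25.9] t 26.85
n 2 row [-2.69  0.16 -0.01] tool x [0.001 1.    0.003] z [ 0.001  0.003 -1.   ]
```

View pics/d8.png

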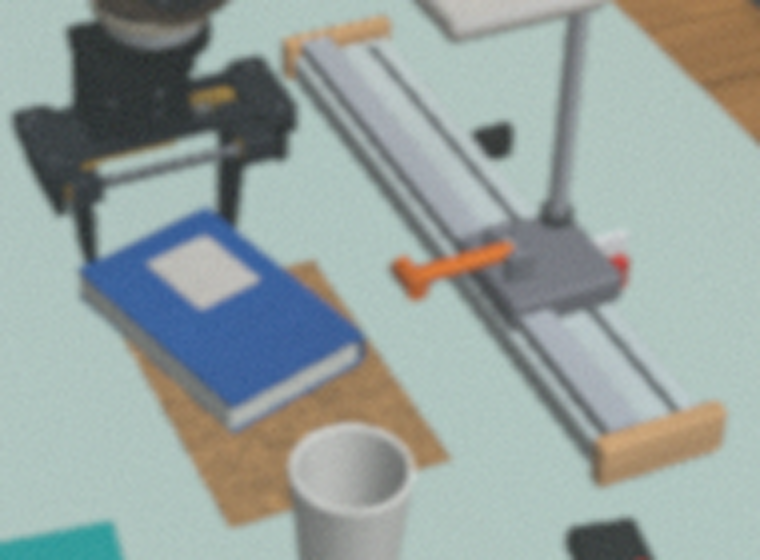

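The lever is still down and the pointer is at the red clip, but the book has turned: corners at (83,270), (205,210), (362,345) and (235,408). I'll measure its pose.

```bash
cat >> h.py <<'E'
def bookfit(pts,x0):
    f=lambda p:np.concatenate([np.array(pix(c,[p[0]+np.cos(p[2])*l[0]-np.sin(p[2])*l[1],p[1]+np.sin(p[2])*l[0]+np.cos(p[2])*l[1],24]))-uv for c,uv,l in pts])
    s=least_squares(f,x0); print('book',s.x.round(3),s.fun.round(1)); p=s.x
    for l in((-55,-85),(55,-85),(55,85),(-55,85)): print(l,(p[:2]+np.array([[np.cos(p[2]),-np.sin(p[2])],[np.sin(p[2]),np.cos(p[2])]])@l).round(1))
E
python3 -c "
from h import *
D=pickle.load(open('d8.pkl','rb'))
bookfit([(D,B(83,270),(-55,85)),(D,B(205,210),(55,85)),(D,B(362,345),(55,-85)),(D,B(233,408),(-55,-85))],[490,-40,.2])"
```

```text
book [ 4.98837e+02 -2.71420e+01  2.58000e-01] [-1.3  0.2  1.  -0.2  1.  -1.2 -0.7  1. ]
(-55, -85) [ 467.3 -123.4]
(55, -85) [573.7 -95.3]
(55, 85) [530.4  69.1]
(-55, 85) [424.  41.]
```

Request:
jog_arm(rows=[[1.4, 0, 0, 0, 0, 0, 1], [1.4, 0.3, 0, 0, 0, -0.2, 0], [0, 0, 0, 0, 0, -0.2, 0], [0, 0, 0, 0, 0, 0, 0], [0, 0, 0, 0, 0, 0, 0], [0, 0, 0, 0, 0, 0, 0], [0, 0, 0, 0, 0, 0, 0], [0, 0, 0, 0, 0, 0, 0], [0, 0, 0, 0, 0, 0, 0], [-0.8, 0.1, 0, 0, 0, 0, 0], [-0.8, 0.1, 0, 0, 0, 0, 0], [-0.8, 0.1, 0, 0, 0, 0, 0], [-0.8, 0.1, 0, 0, 0, 0, 0], [-0.8, 0.1, 0, 0, 0, 0, 0], [-0.8, 0.1, 0, 0, 0, 0, 0], [-0.8, 0, 0, 0, 0, 0, 0], [-0.8, 0, 0, 0, 0, 0, 0], [0, 0, 0, 0, 0, 0, 0]])

```text
clock: 28.4
ee_pos: [496.3, 27.7, 25.8]
ee_rot: [0.705, 0.709, 0.001, -0.001]
force: [-0.9, -0.6, 0.6]
opening: 0.503
```

```bash
python3 -c "
from fk import *
want(0,0.006-np.pi/2,0); print(r.sense()['opening']);go([495,9.5,26])
im=cam('side'); pickle.dump(im,open('d9.pkl','wb')); c=im['pixels'][220:360,250:440,::-1]; cv2.imwrite('pics/d9.png',cv2.resize(c,None,fx=4,fy=4,interpolation=cv2.INTER_CUBIC))"
```

```text
rot [ 0.05 -0.15  0.02] q [-0.079  0.641  2.047  0.006  0.453 -0.09 ] p [496.3  27.7  25.8] t 28.4
0.5027341847585903
n 1 row [-1.82 -0.14 -0.03] tool x [-0.006  1.     0.003] z [ 0.001  0.003 -1.   ]
```

View pics/d9.png

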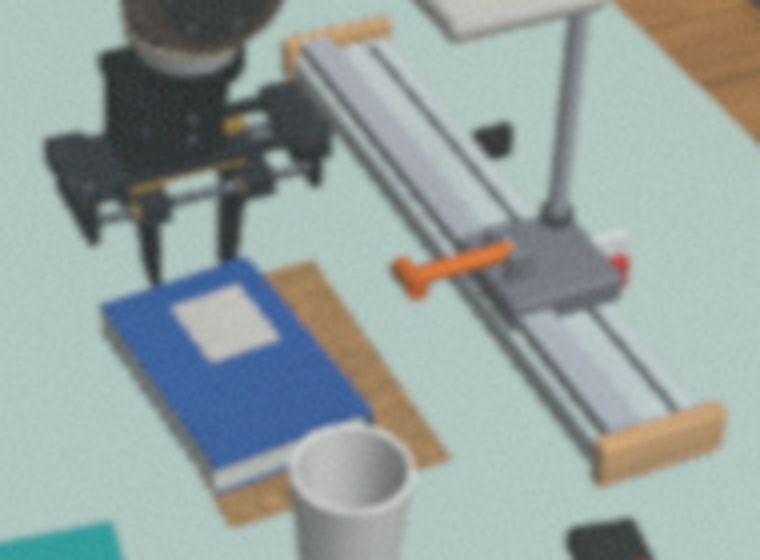

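The book is nearly square now, with corners at (103,308), (240,260) and (372,408). I'll finish the y push and back off, then measure with image code because the picture allowance is used up.

Request:
jog_arm(rows=[[-0.6, 0, 0, 0, 0, 0, 0], [-0.6, 0, 0, 0, 0, 0, 0], [-0.6, 0, 0, 0, 0, 0, 0], [0, 0, 0, 0, 0, 0, 0], [1.5, 0, 0, 0, 0, 0, 0], [3, 0, 0, 0, 0, 0, 0], [0, 0, -4, 0, 0, 0, 0], [0, 0, -4, 0, 0, 0, 0], [0, 0, -2, 0, 0, 0, 0]])

```text
clock: 29.2
ee_pos: [496.5, 56.3, 128.9]
ee_rot: [0.704, 0.71, 0.002, 0.0]
force: [0.5, -0.7, 0.8]
opening: 0.499
```

```bash
cat >> h.py <<'E'
def blue(im,roi=((420,-220),(600,120)),z=24):
    hsv=cv2.cvtColor(im['pixels'],cv2.COLOR_RGB2HSV); m=cv2.inRange(hsv,(104,90,40),(125,255,255)) 
    m=cv2.morphologyEx(m,cv2.MORPH_OPEN,np.ones((3,3)))
    n,l,st,ce=cv2.connectedComponentsWithStats(m)
    best=None
    for i in range(1,n):
        if st[i,4]<800: continue
        w=ray(im,*ce[i],z)
        if 400<w[0]<640 and -220<w[1]<150:
            c=max(cv2.findContours((l==i).astype(np.uint8),cv2.RETR_EXTERNAL,cv2.CHAIN_APPROX_NONE)[0],key=len)[:,0]
            W=np.array([ray(im,u,v,z)[:2] for u,v in c],np.float32); print(st[i,4],'rect',cv2.minAreaRect(W)); print(cv2.boxPoints(cv2.minAreaRect(W)).round(1).tolist())
E
python3 - <<'E'
from h import *
S,D=load()
print('ref stereo 491.6,83.1,.111'); blue(S); blue(D)
for n in('scene','side'): print(n); blue(cam(n))
s=r.sense();print(s['ee_pos'],s['clock'])
E
```

```text
ref stereo 491.6,83.1,.111
2796 rect ((495.3219909667969, 85.51774597167969), (118.0703353881836, 173.7699737548828), 6.526031017303467)
[[426.79998779296875, 165.10000610351562], [446.5, -7.5], [563.7999877929688, 5.900000095367432], [544.0999755859375, 178.5]]
1193 rect ((490.80194091796875, 80.00775146484375), (108.66960144042969, 168.70181274414062), 6.575094699859619)
[[427.20001220703125, 157.60000610351562], [446.5, -10.0], [554.4000244140625, 2.4000000953674316], [535.0999755859375, 170.0]]
scene
1649 rect ((485.8328552246094, -85.26602172851562), (117.10636138916016, 175.15725708007812), 1.5249875783920288)
[[425.0, 0.699999988079071], [429.6000061035156, -174.39999389648438], [546.7000122070312, -171.3000030517578], [542.0, 3.799999952316284]]
side
1493 rect ((481.5215148925781, -89.54407501220703), (108.41928100585938, 168.02523803710938), 1.67624831199646)
[[424.8999938964844, -7.199999809265137], [429.79998779296875, -175.10000610351562], [538.2000122070312, -171.89999389648438], [533.2999877929688, -4.0]]
[497.26389589  56.01354993 129.04515437] 29.3
```

```bash
python3 - <<'E'
from fk import *
S,D=load(); hsv=cv2.cvtColor(S['pixels'],cv2.COLOR_RGB2HSV); m=cv2.inRange(hsv,(80,120,60),(100,255,255)); n,l,st,ce=cv2.connectedComponentsWithStats(m); i=max(range(1,n),key=lambda i:st[i,4] if ce[i][1]<220 else 0)
vv,uu=np.nonzero(l==i); W=np.array([ray(S,u,v,24)[:2] for u,v in zip(uu,vv)],np.float32); print(ce[i],cv2.boxPoints(cv2.minAreaRect(W)).round())
want(0,.006,1); go([405,-84,129],7)
print(ik(np.array([405,-84,26.]),0,.006,1,[-.35,.5,2.2,0,.5,1.3]))
E
```

```text
[330.04380012 164.79950648] [[ 237. -330.]
 [ 354. -346.]
 [ 377. -173.]
 [ 260. -157.]]
rot [ 0.19 -0.42 90.11] q [-0.021  0.46   1.976  0.004  0.699 -0.032] p [497.3  56.  129. ] t 29.3
n 7 row [-1.99 -1.33 -0.01] tool x [-0.008  1.     0.002] z [ 0.007  0.003 -1.   ]
(array([-3.64514919e-01,  5.83894502e-01,  2.26570013e+00, -5.30684645e-17,
        2.91998020e-01,  1.20028141e+00]), np.float64(1.399420347946513e-30))
```

Request:
jog_arm(rows=[[-1.99, -1.33, 0, 0, 0, 0, 1], [-1.99, -1.33, 0, 0, 0, 0, 1], [-1.99, -1.33, 0, 0, 0, 0, 1], [-1.99, -1.33, 0, 0, 0, 0, 1], [-1.99, -1.33, 0, 0, 0, 0, 1], [-1.99, -1.33, 0, 0, 0, 0, 1], [-1.99, -1.33, 0, 0, 0, 0, 1], [0, 0, 0, 0, 0, 6.93, 1], [0, 0, 0, 0, 0, 6.93, 1], [0, 0, 0, 0, 0, 6.93, 1], [0, 0, 0, 0, 0, 6.93, 1], [0, 0, 0, 0, 0, 6.93, 1], [0, 0, 0, 0, 0, 6.93, 1], [0, 0, 0, 0, 0, 6.93, 1], [0, 0, 0, 0, 0, 6.93, 1], [0, 0, 0, 0, 0, 6.93, 1], [0, 0, 0, 0, 0, 6.93, 1], [0, 0, 0, 0, 0, 6.93, 1], [0, 0, 0, 0, 0, 6.93, 1], [0, 0, 0, 0, 0, 6.93, 1]])

```text
clock: 30.97
ee_pos: [403.5, -84.1, 124.7]
ee_rot: [1.0, -0.0, -0.0, -0.002]
force: [1.0, 0.0, 0.5]
opening: 0.994
```

```bash
python3 - <<'E'
from fk import *
want(0,.006,1); go([404,-85,26],4); go([446.5,-85,129])
E
```

```text
rot [-0.18  0.02 -0.36] q [-0.368  0.374  2.178  0.005  0.592  1.199] p [403.5 -84.1 124.7] t 30.9667
n 4 row [0.01 0.03 2.47] tool x [ 1. -0. -0.] z [-0.     0.003 -1.   ]
n 2 row [ 2.15  0.04 -0.22] tool x [ 1. -0. -0.] z [-0.     0.003 -1.   ]
```

Request:
jog_arm(rows=[[0, 0, 3, 0, 0, 0, 1], [0, 0, 3, 0, 0, 0, 1], [0, 0, 2.5, 0, 0, 0, 1], [0, 0, 1.4, 0, 0, 0, 1], [0, 0, 0, 0, 0, 0, 1], [0.6, 0, 0, 0, 0, 0, 1], [0.6, 0, 0, 0, 0, 0, 1], [0.6, 0, 0, 0, 0, 0, 1], [0.6, 0, 0, 0, 0, 0, 1], [0.6, 0, 0, 0, 0, 0, 1], [0.5, 0, 0, 0, 0, 0, 1], [0.5, 0, 0, 0, 0, 0, 1], [0.3, 0, 0, 0, 0, 0, 1], [0, 0, 0, 0, 0, 0, 1]])

```text
clock: 32.13
ee_pos: [447.8, -83.7, 26.6]
ee_rot: [1.0, 0.003, 0.001, -0.001]
force: [-0.4, -0.1, -0.2]
opening: 1.001
```

Request:
jog_arm(rows=[[-1.5, 0, 0, 0, 0, 0, 1], [-2, 0, 0, 0, 0, 0, 1], [0, 0, -4, 0, 0, 0, 1], [0, 0, -4, 0, 0, 0, 1], [0, 0, -4, 0, 0, 0, 1], [0, 0, -4, 0, 0, 0, 1], [0, 0, 0, 0, 0, 0, 1]])

```text
clock: 32.72
ee_pos: [413.9, -85.0, 192.5]
ee_rot: [1.0, 0.003, 0.005, 0.0]
force: [0.0, 0.1, 0.4]
opening: 1.001
```

```bash
python3 - <<'E'
from h import *
ims={n:cam(n,'f_'+n) for n in('scene','side')}
for n in ims:
    im=ims[n]; print(n); blue(im)
    p=im['pixels']; hsv=cv2.cvtColor(p,cv2.COLOR_RGB2HSV)
    # orange lever end / red clip / mat
    m=cv2.inRange(hsv,(6,190,120),(16,255,255)); k,l,st,ce=cv2.connectedComponentsWithStats(m)
    for i in range(1,k):
        w=ray(im,*ce[i],58)
        if 8<st[i,4]<600 and 580<w[0]<720 and -120<w[1]<0: print('orange',st[i,4],w.round(1),'pix',ce[i].round(1))
    print('expect knob',np.round(pix(im,[607.5,-83.5,58]),1))
    h=cv2.inRange(hsv,(10,70,60),(20,185,230)); ring=[]
    vv,uu=np.nonzero(h); W=np.array([ray(im,u,v,1)[:2] for u,v in zip(uu,vv)]); k=(W[:,0]>415)&(W[:,0]<605)&(W[:,1]>-210)&(W[:,1]<40); W=W[k]; print('mat pts',len(W),np.percentile(W,[1,99],axis=0).round(1).tolist())
s=r.sense();print(s['ee_pos'],s['clock'],s['force'])
E
```

```text
scene
2283 rect ((518.927001953125, -87.83325958251953), (169.30531311035156, 115.91699981689453), 89.89005279541016)
[[460.79998779296875, -172.39999389648438], [576.7000122070312, -172.60000610351562], [577.0, -3.299999952316284], [461.1000061035156, -3.0999999046325684]]
orange 123 [630.6 -86.4  58. ] pix [269.6 260.4]
expect knob [278.3 255.7]
mat pts 1184 [[437.4, -186.7], [592.0, 18.3]]
side
1432 rect ((515.28759765625, -90.17268371582031), (108.5404281616211, 168.07601928710938), 0.4667578339576721)
[[460.29998779296875, -6.599999904632568], [461.70001220703125, -174.6999969482422], [570.2000122070312, -173.8000030517578], [568.9000244140625, -5.699999809265137]]
expect knob [351.9 289. ]
mat pts 562 [[439.7, -188.4], [583.8, 12.6]]
[412.30845637 -84.42136471 187.76461317] 32.8167 [-0.265394   -0.17953953  0.05307884]
```

```bash
python3 - <<'E'
from h import *
im=cam('scene'); S,_=load()
def org(p,box):
    hsv=cv2.cvtColor(p,cv2.COLOR_RGB2HSV); m=cv2.inRange(hsv,(5,170,90),(17,255,255)); q=np.zeros_like(m); u0,v0,u1,v1=box; q[v0:v1,u0:u1]=255; vv,uu=np.nonzero(m&q); return uu.max(),vv[uu>uu.max()-8].mean().round(1),uu[uu>uu.max()-8].mean().round(1)
k0=pix(S,[607,-29,58]);k1=pix(im,[607.3,-83.5,58]); f=lambda k:[int(k[0]-40),int(k[1]-30),int(k[0]+25),int(k[1]+30)]
print('start',org(S['pixels'],f(k0))-np.r_[k0[0],k0[1],k0[0]],'now',org(im['pixels'],f(k1))-np.r_[k1[0],k1[1],k1[0]])
for n,b in(('cup',(262,172,292,192)),('remote',(192,176,232,228)),('vase',(385,355,475,478))):
    d=cv2.absdiff(S['pixels'],im['pixels'])[b[1]:b[3],b[0]:b[2]].max(2); print(n,(d>40).mean().round(3))
print(r.close_job())
E
```

```text
start [ 4.70050121 -0.99829106  0.20050121] now [ 5.58635215 -0.6099777   0.88635215]
cup 0.068
remote 0.055
vase 0.0
the job is handed in; nothing more can be done
None
```

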